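Seat the filter of the solder-fume extractor

ROBOT

A 6-joint arm with a two-finger parallel gripper is mounted at the origin on a cart in front of the work surface, level with it; the furniture and walls round the work are solid. World frame = base frame: x ahead of the robot, y to its left, z up, the work surface at z = 0. Lengths are in m, angles in rad, forces in N, time in s.
With the tool pointing down it reaches from about 0.425 to 0.95 m from the base axis. Payload 3.5 kg.
Tool frame: the origin (TCP) lies midway between the tips of the shut fingers; the grasp point (between the pads) lies 19 mm behind it; z points along the fingers, y is the line along which they close (so a half turn about z gives the same grasp; the last joint's range is limited). The gripper opens to 85 mm and grips with 20 to 120 N. Pads are 22 mm wide; open, the fingers measure 114 mm over their backs; the gripper's body (76 mm by 85 mm) begins 54 mm behind the grasp point. The pads swing forward as they close: fully open they stand 13 mm farther back than shut.
Start: joints at [-1.394, 0.286, 1.577, -0, 1.279, -0.15], TCP at [0.217, -0.639, 0.231] pointing down, gripper open.
Joint ranges: [-2.77, 2.77], [-0.9, 2.22], [0.21, 2.48], [-1.53, 4.67], [0.24, 2.81], [-2.84, 2.84]. Speed limits (rad/s): [2.79, 2.79, 3.14, 3.14, 3.14, 3.14].

INTERFACE

Orientations are given as a rotation vector (axis times angle).
In Python, from plant import sensors, cams, job gives the robot as it stands.
- The arm moves only by the tool move_arm, never from a script. Its argument "increments" is a list of rows, each a list of 7 numbers: the shift along the tool's x, y, z normalised to -1 to 1, where 1 is 0.1 m, then the turn, a rotation vector about the tool's x, y, z normalised to -1 to 1, where 1 is 30 degrees, then the closure, from 0 (fully open) to 1 (shut). A call has 1 to 10 rows; each row is the pose to reach, as a shift and turn from the pose commanded when the call began, along the tool's axes at that moment; what a row does not reach only later rows make up. A row lasts 1/8 s, in which the tool goes at most 62.5 mm and 10.7 degrees, less where a joint would pass 70% of its speed; a pose out of reach is approached as far as the arm can. A call with a number of a shift or a turn outside -1 to 1 is refused whole. A call with a gripper value outside its range is refused whole. The fingers move at their own pace and stop on an object; "newtons" is the grip in N (left out, the last holds). Time passes only in rows, so rows that repeat a pose let the fingers close. It gives the time, the measured TCP pose, the force, the opening and the grip force at its end, in the units of the state.
- sensors.get_obs(): the state, without advancing time (a new reading comes with each control period).
- cams.snapshot(name): name is "side" or "top" or "wrist"; returns the picture (420x560x3 uint8, red, green, blue); there is no depth.
- cams.get_calibration(name): a dict with "camera_matrix" (3x3 intrinsics, pixels), "eye" and "rotation" of the camera in the world; the wrist camera has in their place "tool_from_camera" (4x4, takes a point from camera to tool coordinates, whose origin is the TCP and whose axes are the flange's). Camera axes: x right, y up, looking along -z (the intrinsics and any distortion apply to the point x, -y, -z); pixel columns grow to the right and rows downward; lengths in m; the calibration is good to about 2 mm. A picture is of the moment at which its call begins: read the wrist's pose just before it. get_calibration takes no time and is no camera call.
- job.hand_in(): hands the job in; it is judged then, once.
The state is a dict: "clock": time; "joint_pos": joint angles; "dq": joint speeds; "tau": joint torques, N m; "tool_pos": TCP position; "ee_rot": TCP orientation; "ft_force": force on the tool from outside, world axes, zero at the start; "wrist_torque": the same for the moment, N m; "gripper_width": finger opening in m; "grip_force": force on a finger pad.
Only numpy, scipy, OpenCV 4.12 (cv2) and the standard library are available. Lean on these libraries where they do the work, as an engineer would, in place of code of your own. Each camera call takes 0.05 s, during which the arm holds its last target. There are 200 camera calls.

TASK

Push the open filter drawer of the grey solder-fume extractor fully home until it clicks in. Then screw the orange thumbscrew on its top clockwise until it seats, and back it off a quarter turn so that the filter seal is not crushed. Finish while still gripping the thumbscrew in that position (its lock nut will be set while you hold it), and leave the bottle, spool and brick beside it where they stand.

Things in the scene. Friction and masses are not known exactly. Their poses are not given: they have to be found in the camera images.
- extractor: the grey metal box of the fume extractor, fixed to the bench, 170 mm deep (x) by 180 mm wide (y) by 105 mm high; origin at the centre of its underside on the bench top; x points from its front (drawer) to its back, z up. An aluminium dial plate, 84 mm square and 6 mm thick with black ticks every quarter turn, lies on its top round the thumbscrew, whose upright axis stands 20 mm in front of the box's centre.
- filter_drawer (a joint): how far the drawer is open, m: 0 = home, panel against the box, grows as it comes out along the box's -x, at most 0.1. It slides with about 1 N of friction and stays where it is left; over the last 12 mm there is a click detent: a bump that takes about 5 N in all to pass, and once pushed to within about 6 mm it snaps to 0; left farther out on the bump it is pushed back out to about 12 mm.
- drawer_front (a point): point on the flat outer face of the drawer's dark front panel, centred sideways, 85 mm above the bench; axes as the box's (x points into the box, the way to push). The panel is 172 mm wide, from 16 to 100 mm above the bench, 10 mm thick, and stands in front of the box. An aluminium pull tab, 70 mm wide, sticks out 18 mm from it 30 to 42 mm above the bench; above the tab the panel is flat.
- thumbscrew (a joint): angle of the thumbscrew, rad: 0 = seated (hard stop, the torque rises), grows as it is unscrewed (anticlockwise seen from above), at most 3.6. Right-hand thread: clockwise from above tightens. It turns stiffly (about 0.06 N m), stays where it is left, and does not noticeably rise or sink as it turns.
- screw_head: the orange wing of the thumbscrew: an upright flat bar 46 mm long (its x), 10 mm thick (its y) and 30 mm high, 130 to 160 mm above the bench, rounded edges, with a black line on top of its +x half; below it is a hub 18 mm across (123 to 131 mm above the bench) over a brass lock nut on the dial plate. Origin on the screw's axis, 111 mm above the bench; turns with the screw; at joint value 0 its x is along the box's x. Grip it from above across its 10 mm thickness.
- screw_grip (a point): point on the screw's axis in the middle of the wing, 149 mm above the bench, where it is to be gripped; axes as screw_head. On the way there keep the arm clear of the torch's orange gas hose close on the robot's left (world x -0.12 to 0.10, y 0.23, z 0.12 to 0.27).
- flux_bottle: bystander: white bottle with a red cap, 55 x 55 x 104 mm, standing to the left of the box; origin at the centre of its underside
- solder_spool: bystander: black spool of silver wire, 52 mm across, 25 mm high, in front of the box to its right; origin at the centre of its underside
- brick_b: bystander: scorched piece of fire brick, 100 x 43 x 27 mm, in front of the box to its left; origin at the centre of its underside

How it is judged:
By the outcome, as a careful person would: the job done as asked, in the order asked, and still so for the second after the job is handed in, while the arm keeps its last pose, push and grip.
It also fails if it takes over 64 s, if anything falls off the work surface, if the arm or the gripper's body presses on something with over 40 N, if the wrist force passes 120 N, or if a joint passes its speed limit or range.

## Working session

There is one attempt and no reset: what is moved stays moved. The work goes in short steps, Python scripts to look and compute and a tool call to move; the robot and the scene stay as the last step left them, time stands still between calls to the robot, and variables do not carry over. Pictures are saved under pics/ and viewed, at most 10 in all, crops included, and the job is handed in when it is done.

Besides the shell and the picture viewer there is one more tool, called after "Call:" as a command line: name --pt "numbers of a row" for each row, then --argument value for the rest. move_arm: Moves the arm, as the interface text tells. Scaled input: -1 to 1 covers 0.1 m each way for a shift and 30 degrees each way for a turn. Its arguments: {"type":"object","properties":{"increments":{"type":"array"},"newtons":{"type":"number"}},"required":["increments"]}

```bash
mkdir -p pics
python3 - <<'E'
from plant import sensors,cams
import cv2
print(sensors.get_obs())
for n in("side","top"):
    im=cams.snapshot(n); cv2.imwrite(f"pics/{n}0.png",im[:,:,::-1]); print(n,cams.get_calibration(n))
print(cams.get_calibration("wrist"))
E
```

```text
{'clock': 0.0, 'joint_pos': array([-1.39398901e+00,  2.87201153e-01,  1.57817338e+00,  4.11787010e-05,
        1.27860059e+00, -1.50010624e-01]), 'dq': array([ 8.81370192e-05, -1.64330235e-04, -2.07805603e-03, -1.52409607e-03,
        5.71149476e-04, -1.27535305e-03]), 'tau': array([-3.48090889e-04, -4.05979156e+01, -2.92627430e+01, -1.34341963e-04,
        5.98694067e-03, -4.92468274e-06]), 'tool_pos': array([ 0.21661019, -0.63860945,  0.22992548]), 'ee_rot': array([-3.09739372e+00, -5.10676705e-01, -1.17647451e-05]), 'ft_force': array([-0.46599878, -0.64994982, -0.47243821]), 'wrist_torque': array([-0.02764359,  0.01089177, -0.0426449 ]), 'grip_force': 0.0, 'gripper_width': 0.08522062449192054}
side {'camera_matrix': array([[531.58939215,   0.        , 277.46219226],
       [  0.        , 531.58939215, 210.24851414],
       [  0.        ,   0.        ,   1.        ]]), 'eye': array([0.27154543, 0.44545355, 0.60884405]), 'rotation': array([ 0.23970609, -1.29043211, -2.4800346 ])}
top {'camera_matrix': array([[519.09167072,   0.        , 278.52198236],
       [  0.        , 519.09167072, 208.97753676],
       [  0.        ,   0.        ,   1.        ]]), 'eye': array([ 0.38599452, -0.23343552,  1.10856944]), 'rotation': array([ 0.12155663, -0.09875855, -1.55284206])}
{'camera_matrix': array([[354.20448561,   0.        , 278.58364   ],
       [  0.        , 354.20448561, 207.45970999],
       [  0.        ,   0.        ,   1.        ]]), 'tool_from_camera': array([[-3.18379615e-04,  9.61002660e-01,  2.76538942e-01,
         6.98430502e-02],
       [ 9.99999388e-01,  5.98991940e-04, -9.30261126e-04,
         4.21474008e-04],
       [-1.05962801e-03,  2.76538476e-01, -9.61002262e-01,
        -1.43218821e-01],
       [ 0.00000000e+00,  0.00000000e+00,  0.00000000e+00,
         1.00000000e+00]])}
```

View pics/top0.png

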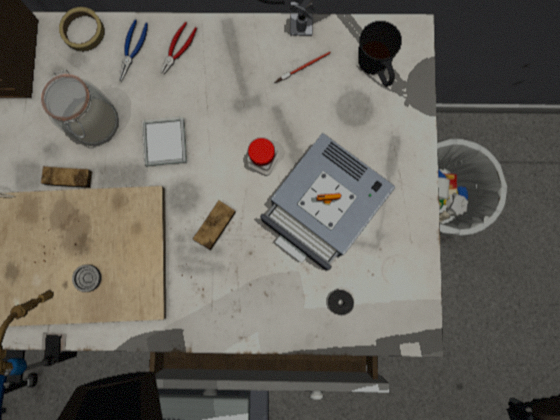

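View pics/side0.png

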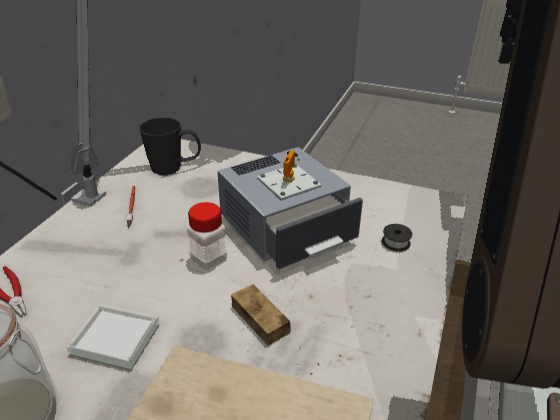

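Top: box centred about (330,197), yawed; dial plate at (325,200), orange wing (327,198); drawer open at lower-left (panel from (265,218) to (328,267)); bottle (261,155), spool (341,301), brick (214,225). Side view confirms the open drawer.

```bash
cat > h.py <<'E'
import numpy as np,cv2
from scipy.spatial.transform import Rotation as R
from plant import sensors,cams
def cam(n,obs=None):
    c=cams.get_calibration(n);K=c["camera_matrix"]
    if n!="wrist": return K,np.array(c["eye"]),R.from_rotvec(c["rotation"]).as_matrix()
    o=obs;T=c["tool_from_camera"];Rt=R.from_rotvec(o["ee_rot"]).as_matrix()
    return K,Rt@T[:3,3]+o["tool_pos"],Rt@T[:3,:3]
def ray(C,uv,z):
    K,e,Rm=C;uv=np.atleast_2d(uv).astype(float)
    d=np.c_[(uv[:,0]-K[0,2])/K[0,0],-(uv[:,1]-K[1,2])/K[1,1],-np.ones(len(uv))]@Rm.T
    return e+d*((z-e[2])/d[:,2])[:,None]
def proj(C,P):
    K,e,Rm=C;p=(np.atleast_2d(P)-e)@Rm
    return np.c_[K[0,2]+K[0,0]*p[:,0]/-p[:,2],K[1,2]-K[1,1]*p[:,1]/-p[:,2]]
def orange(im):
    h=cv2.cvtColor(im,cv2.COLOR_RGB2HSV)
    return cv2.inRange(h,(8,170,120),(22,255,255))
E
python3 - <<'E'
from h import *
im=cv2.imread("pics/top0.png")[:,:,::-1].copy();C=cam("top")
m=orange(im);m[:150]=0;m[250:]=0;m[:,:280]=0
ys,xs=np.nonzero(m);print(len(xs),xs.min(),xs.max(),ys.min(),ys.max())
print("wing",cv2.minAreaRect(np.c_[xs,ys].astype(np.float32)))
h=cv2.cvtColor(im,cv2.COLOR_RGB2HSV)
w=((h[:,:,1]<25)&(h[:,:,2]>175)).astype(np.uint8)*255
w[:165]=0;w[235:]=0;w[:,:295]=0;w[:,365:]=0
w=cv2.morphologyEx(w|m,cv2.MORPH_CLOSE,np.ones((7,7)))
cs,_=cv2.findContours(w,0,2);c=max(cs,key=cv2.contourArea);r=cv2.minAreaRect(c);print("plate",r)
b=ray(C,cv2.boxPoints(r),.111);print(b,b.mean(0),np.linalg.norm(np.diff(b,axis=0),axis=1))
cv2.imwrite("pics/topc.png",cv2.resize(im[120:320,230:410,::-1],None,fx=3,fy=3,interpolation=2))
E
```

```text
116 317 454 175 203
wing ((385.8531188964844, 189.2142333984375), (12.415719985961914, 138.5642852783203), 82.58850860595703)
plate ((328.8699645996094, 198.58998107910156), (8.485281944274902, 23.05168342590332), 81.8698959350586)
[[ 0.55356791 -0.29195681  0.111     ]
 [ 0.5606141  -0.33629679  0.111     ]
 [ 0.54409498 -0.33861677  0.111     ]
 [ 0.53707    -0.29437913  0.111     ]] [ 0.54883675 -0.31531238  0.111     ] [0.04489636 0.01668124 0.04479195]
```

View pics/topc.png

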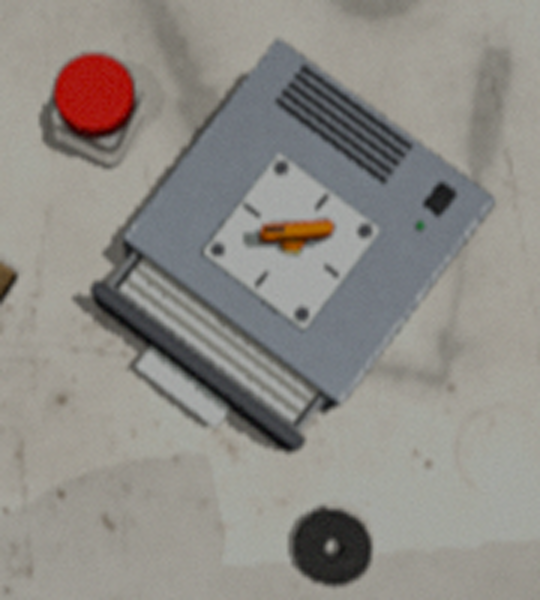

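Crop shows plate corners (281,152),(380,238),(305,327),(203,253), box top corners, panel top edge (95,290)–(292,448); wing long axis roughly left-right, dark line seemingly on its left half.

Run:
```python
from h import *
C=cam("top");f=lambda l,z:ray(C,np.array(l)/3+[230,120],z)
p=f([(281,152),(380,238),(305,327),(203,253)],.111)
b=f([(280,40),(494,202),(337,405),(128,243)],.105)
e=f([(97,294),(290,448)],.1)
print("plate",p.mean(0),np.linalg.norm(p-np.roll(p,1,0),axis=1))
print("box",b.mean(0),np.linalg.norm(b-np.roll(b,1,0),axis=1))
for q in(p,b):
    d1=(q[0]+q[1]-q[2]-q[3]);d2=q[0]+q[3]-q[1]-q[2]
    print(np.degrees(np.arctan2(d1[1],d1[0])),np.degrees(np.arctan2(d2[1],d2[0]))-90)
d=e[0]-e[1];print("panel",e,e.mean(0),np.linalg.norm(d),np.degrees(np.arctan2(d[1],d[0]))-90)
w=f([(262,236),(332,228)],.16);d=w[0]-w[1];print("wing",w.mean(0),np.linalg.norm(d),np.degrees(np.arctan2(d[1],d[0])))
print("bystanders",f([(95,93)],.104),f([(331,547)],.025),ray(C,[(214,225)],.027))
```

```text
plate [ 0.54460393 -0.31246719  0.111     ] [0.08404649 0.08521338 0.07599286 0.08115409]
box [ 0.55971748 -0.32420307  0.105     ] [0.16938447 0.17640769 0.1685072  0.17082398]
-38.034429295209534 -38.37144178274217
-36.50411472277695 -37.36170606349838
panel [[ 0.51030674 -0.18616845  0.1       ]
 [ 0.41238534 -0.31231571  0.1       ]] [ 0.46134604 -0.24924208  0.1       ] 0.15969261209136132 -37.82028416149067
wing [ 0.54318571 -0.31152439  0.16      ] 0.043440160082220756 97.3992614747607
bystanders [[ 0.6438984  -0.18228679  0.104     ]] [[ 0.34747242 -0.34640969  0.025     ]] [[ 0.50304127 -0.08156037  0.027     ]]
```

Add to h.py:
```python
def go(P,hx=None,obs=None):
    o=obs or sensors.get_obs();Rc=R.from_rotvec(o["ee_rot"])
    x=Rc.as_matrix()[:,0];h=np.degrees(np.arctan2(x[1],x[0]))
    if hx is None: hx=h
    c,s=np.cos(np.radians(hx)),np.sin(np.radians(hx))
    Rt=R.from_matrix(np.array([[c,s,0],[s,-c,0],[0,0,-1.]]))
    print("t",o["clock"],"pos",o["tool_pos"].round(4),"h",h.round(2),"F",o["ft_force"].round(1),"q6",o["joint_pos"][[0,5]].round(2),"w",o["gripper_width"].round(4))
    print("  shift",(Rc.inv().apply(np.array(P)-o["tool_pos"])/.1).round(3),"turn",((Rc.inv()*Rt).as_rotvec()/np.radians(30)).round(3))
```

```text
(no output)
```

Call:
move_arm --pt "0.33 -0.33 0 0 0 0.33 1" --pt "0.67 -0.67 0 0 0 0.67 1" --pt "1 -1 0 0 0 1 1" --newtons 60

```text
clock: 0.48
tool_pos: [0.2797, -0.5108, 0.2306]
ee_rot: [-3.124, 0.318, 0.001]
ft_force: [0.2, 0.1, -0.0]
gripper_width: 0.0321
grip_force: 0.0
```

```bash
python3 -c "
from h import *
go([.4328,-.2273,.231],-37.5)"
```

```text
Traceback (most recent call last):
  File "h.py", line 25, in go
    print("t",o["clock"],"pos",o["tool_pos"].round(4),"h",h.round(2),"F",o["ft_force"].round(1),"q6",o["joint_pos"][[0,5]].round(2),"w",o["gripper_width"].round(4))
                                                                                                                                        ^^^^^^^^^^^^^^^^^^^^^^^^
AttributeError: 'float' object has no attribute 'round'
```

```bash
sed -i 's/o\["gripper_width"\].round(4)/round(o["gripper_width"],4)/' h.py
```

Call:
move_arm --pt "0.1 -0.5 0 0 0 0.3 1" --pt "0.2 -1 0 0 0 0.6 1" --pt "0.3 -1 0 0 0 0.86 1"

```text
clock: 0.85
tool_pos: [0.329, -0.4168, 0.2305]
ee_rot: [-2.976, 1.001, 0.002]
ft_force: [-0.1, 0.3, 0.0]
gripper_width: -0.0002
grip_force: 0.0
```

```bash
python3 -c "
from h import *
go([.4328,-.2273,.231],-37.5)"
```

```text
t 0.85 pos [ 0.329  -0.4168  0.2305] h -37.16 F [-0.1  0.3  0. ] q6 [-1.09  1.13] w -0.0002
  shift [-3.170e-01 -2.137e+00 -2.000e-03] turn [-0.002  0.003  0.011]
```

Call:
move_arm --pt "0 -0.5 0 0 0 0 1" --pt "-0.1 -1 0 0 0 0 1"

```text
clock: 1.1
tool_pos: [0.3811, -0.3334, 0.2309]
ee_rot: [-2.978, 1.0, 0.001]
ft_force: [0.1, 0.2, 1.0]
gripper_width: -0.0004
grip_force: 0.0
```

Call:
move_arm --pt "-0.1 -0.5 0 0 0 0 1" --pt "-0.22 -1 0 0 0 0 1" --pt "-0.22 -1 0 0 0 0 1"

```text
clock: 1.48
tool_pos: [0.4239, -0.2385, 0.2308]
ee_rot: [-2.98, 0.991, 0.001]
ft_force: [-1.0, -0.4, 0.5]
gripper_width: 0.0
grip_force: 0.0
```

```bash
python3 -c "
from h import *
go([.4328,-.2273,.231],-37.5)
o=sensors.get_obs();im=cams.snapshot('wrist');np.save('w1.npy',o,allow_pickle=True);cv2.imwrite('pics/w1.png',im[:,:,::-1])"
```

```text
t 1.475 pos [ 0.4239 -0.2385  0.2308] h -36.79 F [-1.  -0.4  0.5] q6 [-0.72  1.49] w 0.0
  shift [ 0.004 -0.143 -0.002] turn [-0.001  0.002  0.024]
```

View pics/w1.png

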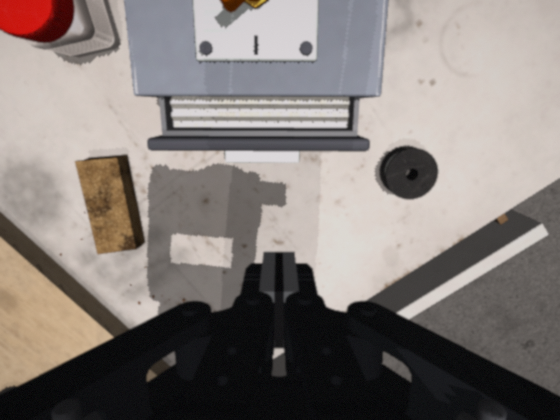

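Wrist view: panel front edge at row ~150, cols 148–368; box front edge row ~96, cols 134–383; plate front edge (197,60)–(317,60); brick left (110,205), spool (409,173). Path down between them is free.

```bash
python3 -c "
from h import *
o=np.load('w1.npy',allow_pickle=True).item();C=cam('wrist',o)
e=ray(C,[(148,150),(368,150)],.1);b=ray(C,[(134,96),(383,96)],.105);p=ray(C,[(197,60),(317,60)],.111)
for q in(e,b,p):
  d=q[0]-q[1];print(q.mean(0),np.linalg.norm(d),np.degrees(np.arctan2(d[1],d[0]))-90)
yaw=np.radians(-37.3);u=np.array([np.cos(yaw),np.sin(yaw),0])
print('open',(b.mean(0)-e.mean(0))@u-.01, 'axis from box',b.mean(0)+.065*u,'from plate',p.mean(0)+.042*u)
f=b.mean(0)-.01*u; print('face home',f)
T=e.mean(0)-.036*u;T[2]=.073;go(T,-37.3)
"
```

```text
[ 0.46313213 -0.24884588  0.1       ] 0.1691450311742714 -36.81040441030881
[ 0.49398681 -0.27352938  0.105     ] 0.18038420249942427 -36.808488292427676
[ 0.51304592 -0.28736074  0.111     ] 0.08277197615318653 -36.807294315745004
open 0.029501992005226768 axis from box [ 0.54569258 -0.31291862  0.105     ] from plate [ 0.5464558  -0.31281225  0.111     ]
face home [ 0.48603207 -0.26746949  0.105     ]
t 1.525 pos [ 0.4235 -0.2401  0.231 ] h -36.89 F [-0.4 -0.2 -0.5] q6 [-0.72  1.49] w -0.0
  shift [ 0.01  -0.171  1.58 ] turn [0.001 0.001 0.014]
```

Call:
move_arm --pt "0 -0.08 0.5 0 0 0 1" --pt "0 -0.17 1 0 0 0 1"

```text
clock: 1.78
tool_pos: [0.4337, -0.2294, 0.1309]
ee_rot: [2.976, -1.001, 0.004]
ft_force: [0.5, -0.4, -0.0]
gripper_width: 0.0001
grip_force: 0.0
```

Call:
move_arm --pt "0 0 0.4 0 0 0 1" --pt "0 0 0.56 0 0 0 1" --pt "0 0 0.56 0 0 0 1"

```text
clock: 2.15
tool_pos: [0.4329, -0.2284, 0.0747]
ee_rot: [-2.977, 1.001, 0.003]
ft_force: [0.2, -1.0, 0.8]
gripper_width: -0.0
grip_force: 0.0
```

```bash
python3 -c "
from h import *
go([.486-.011*.799,-.2675+.011*.602,.075],-37)"
```

```text
t 2.15 pos [ 0.4329 -0.2284  0.0747] h -37.15 F [ 0.2 -1.   0.8] q6 [-0.69  1.53] w -0.0
  shift [ 0.549 -0.008 -0.004] turn [ 0.     0.004 -0.005]
```

Call:
move_arm --pt "0.12 0 0 0 0 0 1" --pt "0.22 0 0 0 0 0 1" --pt "0.28 0 0 0 0 0 1" --pt "0.34 0 0 0 0 0 1" --pt "0.4 0 0 0 0 0 1"

```text
clock: 2.78
tool_pos: [0.4657, -0.252, 0.0753]
ee_rot: [-2.978, 0.999, 0.001]
ft_force: [-0.9, 0.5, 0.1]
gripper_width: 0.0001
grip_force: 0.6
```

Call:
move_arm --pt "0.03 0 0 0 0 0 1" --pt "0.06 0 0 0 0 0 1" --pt "0.09 0 0 0 0 0 1" --pt "0.12 0 0 0 0 0 1"

```text
clock: 3.28
tool_pos: [0.4757, -0.2597, 0.0754]
ee_rot: [2.978, -0.999, 0.003]
ft_force: [-0.0, -0.6, -0.7]
gripper_width: -0.0
grip_force: 0.0
```

Call:
move_arm --pt "0.015 0 0 0 0 0 1" --pt "0.03 0 0 0 0 0 1" --pt "0.03 0 0 0 0 0 1"

```text
clock: 3.65
tool_pos: [0.477, -0.2607, 0.0752]
ee_rot: [-2.978, 0.999, 0.003]
ft_force: [-3.1, 1.8, 2.7]
gripper_width: 0.0002
grip_force: 1.8
```

Call:
move_arm --pt "0.02 0 0 0 0 0 1" --pt "0.04 0 0 0 0 0 1" --pt "0.04 0 0 0 0 0 1"

```text
clock: 4.03
tool_pos: [0.4771, -0.2605, 0.0746]
ee_rot: [-2.975, 0.996, 0.02]
ft_force: [-13.7, 8.4, 9.6]
gripper_width: -0.0001
grip_force: 7.4
```

Call:
move_arm --pt "-0.2 0 0 0 0 0 1" --pt "-0.4 0 0 0 0 0 1" --pt "-0.4 0 -0.5 0 0 0 0.5" --pt "-0.4 0 -1 0 0 0 0.5"

```text
clock: 4.53
tool_pos: [0.4486, -0.2392, 0.1759]
ee_rot: [2.978, -0.999, 0.001]
ft_force: [0.1, -0.8, 1.3]
gripper_width: 0.0358
grip_force: 0.0
```

```bash
python3 -c "
from h import *
go([.546,-.313,.235],-7)
o=sensors.get_obs();im=cams.snapshot('wrist');np.save('w2.npy',o,allow_pickle=True);cv2.imwrite('pics/w2.png',im[:,:,::-1])"
```

```text
t 4.525 pos [ 0.4486 -0.2392  0.1759] h -37.08 F [ 0.1 -0.8  1.3] q6 [-0.69  1.53] w 0.0358
  shift [ 1.222  0.002 -0.59 ] turn [ 0.000e+00 -1.000e-03 -1.003e+00]
```

View pics/w2.png

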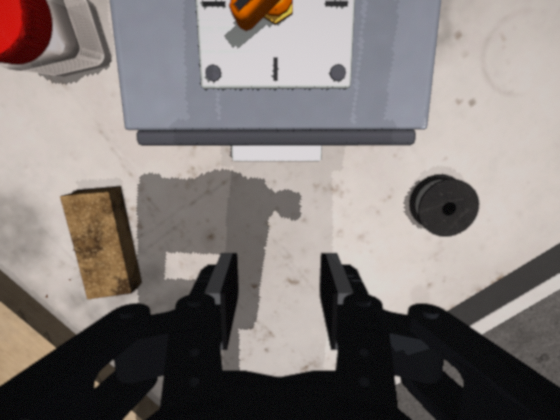

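Drawer is home (panel flush at row 137, cols 137–415); wing's black line points toward lower-left, i.e. about 135° from the box x, matching θ ≈ 2.35 rad.

Call:
move_arm --pt "0 0 -0.3 0 0 -0.33 0.4" --pt "0.2 0 -0.6 0 0 -0.66 0.4" --pt "0.5 0 -0.6 0 0 -1 0.4"

```text
clock: 4.95
tool_pos: [0.4909, -0.271, 0.2393]
ee_rot: [3.131, -0.184, 0.012]
ft_force: [0.4, -0.4, 0.2]
gripper_width: 0.0513
grip_force: 0.0
```

Call:
move_arm --pt "0 0 0 0 0 -0.33 0.4" --pt "0 0 0 0 0 -0.66 0.4" --pt "0 0 0 0 0 -1 0.4"

```text
clock: 5.32
tool_pos: [0.4892, -0.2699, 0.2351]
ee_rot: [3.076, 0.633, 0.002]
ft_force: [0.2, 0.2, 0.6]
gripper_width: 0.0513
grip_force: 0.0
```

Call:
move_arm --pt "0 0 0 0 0 -0.33 0.4" --pt "0 0 0 0 0 -0.66 0.4" --pt "0 0 0 0 0 -1 0.4"

```text
clock: 5.7
tool_pos: [0.4892, -0.2698, 0.2352]
ee_rot: [2.807, 1.407, 0.002]
ft_force: [-0.1, 0.1, -0.3]
gripper_width: 0.0512
grip_force: 0.0
```

Call:
move_arm --pt "0 0 0 0 0 -0.33 0.4" --pt "0 0 0 0 0 -0.66 0.4" --pt "0 0 0 0 0 -1 0.4" --pt "0 0 0 0 0 -1 0.4"

```text
clock: 6.2
tool_pos: [0.489, -0.2697, 0.2352]
ee_rot: [2.355, 2.077, 0.001]
ft_force: [0.1, -0.8, 0.6]
gripper_width: 0.0511
grip_force: 0.0
```

```bash
python3 -c "
from h import *
go([.546,-.313,.235],98)"
```

```text
t 6.2 pos [ 0.489  -0.2697  0.2352] h 82.8 F [ 0.1 -0.8  0.6] q6 [-0.69 -0.56] w 0.0511
  shift [-0.358  0.62   0.003] turn [ 0.002  0.002 -0.507]
```

Call:
move_arm --pt "-0.18 0.3 0 0 0 -0.25 0.4" --pt "-0.36 0.62 0 0 0 -0.5 0.4" --pt "-0.36 0.62 0 0 0 -0.5 0.4"

```text
clock: 6.58
tool_pos: [0.547, -0.3141, 0.2347]
ee_rot: [2.066, 2.366, 0.0]
ft_force: [-0.3, 0.9, -0.5]
gripper_width: 0.0515
grip_force: 0.0
```

```bash
python3 -c "
from h import *
go([.546,-.313,.135],98)
o=sensors.get_obs();im=cams.snapshot('wrist');np.save('w3.npy',o,allow_pickle=True);cv2.imwrite('pics/w3.png',im[:,:,::-1])
C=cam('wrist',o);print(proj(C,[[.546,-.313,.16],[.546,-.313,.111]]))"
```

```text
t 6.575 pos [ 0.547  -0.3141  0.2347] h 97.73 F [-0.3  0.9 -0.5] q6 [-0.68 -0.82] w 0.0515
  shift [ 0.012 -0.009  0.997] turn [ 0.001  0.001 -0.009]
[[277.62745556 215.7033223 ]
 [277.75204632 196.77903948]]
```

View pics/w3.png

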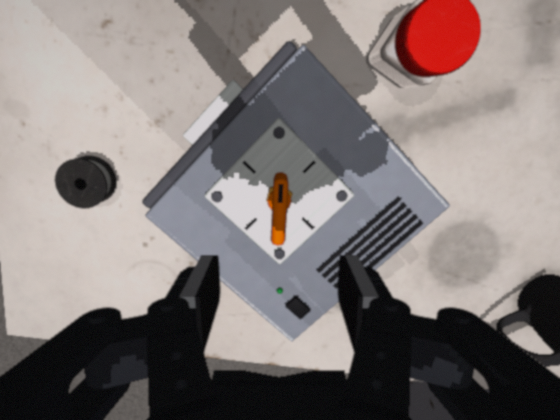

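Wing at cols ~272–290, rows 173–243, black line at its upper half (tool +x), plate corners about (280,121),(354,196),(281,262),(206,196). Refine with masks.

```bash
python3 -c "
from h import *
o=np.load('w3.npy',allow_pickle=True).item();C=cam('wrist',o);im=cv2.imread('pics/w3.png')[:,:,::-1].copy()
m=orange(im)|cv2.inRange(cv2.cvtColor(im,cv2.COLOR_RGB2HSV),(5,150,60),(22,255,255));m[:160]=0;m[250:]=0;m[:,:255]=0;m[:,305:]=0
for y in range(170,248,6):
  x=np.nonzero(m[y])[0]; print(y,(x.min(),x.max()) if len(x) else '',end=' ')
print()
ys,xs=np.nonzero(m);print(xs.min(),xs.max(),ys.min(),ys.max())
p=ray(C,[(280,121),(354,196),(281,262),(206,196)],.111);print(p.mean(0))
for i in range(4):
  d=p[i]-p[i-1];print(np.linalg.norm(d),np.degrees(np.arctan2(d[1],d[0]))%90-90,end=' ')
b=ray(C,[(146,208),(300,43),(449,205),(294,340)],.105);print()
print(b.mean(0))
for i in range(4):
  d=b[i]-b[i-1];print(np.linalg.norm(d),np.degrees(np.arctan2(d[1],d[0]))%90-90,end=' ')
# holes of plate
h=ray(C,[(279,132),(342,196),(279,254),(217,197)],.111);print('screws',h.mean(0))
for i in range(4):
  d=h[i]-h[i-1];print(np.degrees(np.arctan2(d[1],d[0]))%90-90,end=' ')
w=ray(C,[(281,174),(278.3,243)],.16);d=w[0]-w[1];print('wing',w.mean(0),np.linalg.norm(d),np.degrees(np.arctan2(d[1],d[0])))
"
```

```text
170  176 (np.int64(275), np.int64(285)) 182 (np.int64(274), np.int64(287)) 188 (np.int64(271), np.int64(287)) 194 (np.int64(269), np.int64(290)) 200 (np.int64(268), np.int64(290)) 206 (np.int64(270), np.int64(287)) 212 (np.int64(273), np.int64(285)) 218 (np.int64(273), np.int64(284)) 224 (np.int64(273), np.int64(284)) 230 (np.int64(272), np.int64(284)) 236 (np.int64(272), np.int64(284)) 242 (np.int64(273), np.int64(282)) 
268 290 173 244
[ 0.54782803 -0.31192335  0.111     ]
0.08067482080330053 -37.67517709050121 0.08078807272221426 -36.83728402634825 0.07954820386512991 -37.672374221327416 0.08081628949441938 -36.038653840469436 
[ 0.56272617 -0.32157861  0.105     ]
0.1724601700052984 -38.096690993076635 0.17179909189292206 -37.29081186747193 0.1699300474748592 -36.743603738595745 0.17586568002605169 -36.469520675961235 screws [ 0.54709025 -0.31242605  0.111     ]
-36.486890673831596 -37.167931577056876 -37.392329531320826 -37.13837647808313 wing [ 0.54670231 -0.3086789   0.16      ] 0.04613910825100973 95.61017808730222
```

Call:
move_arm --pt "0.016 0 0.4 0 0 0.03 0.4" --pt "0.016 0 0.8 0 0 0.06 0.4" --pt "0.016 0 1 0 0 0.06 0.4" --pt "0.016 0 1 0 0 0.06 0.4"

```text
clock: 7.12
tool_pos: [0.5444, -0.3103, 0.1338]
ee_rot: [-2.098, -2.334, 0.0]
ft_force: [0.6, 0.5, 0.5]
gripper_width: 0.0513
grip_force: 0.0
```

Call:
move_arm --pt "0 0 0 0 0 0 0.7" --pt "0 0 0 0 0 0 1" --pt "0 0 0 0 0 0 1" --pt "0 0 0 0 0 0 1" --pt "0 0 0 0 0 0 1" --newtons 40

```text
clock: 7.75
tool_pos: [0.5469, -0.3119, 0.1376]
ee_rot: [2.097, 2.334, 0.001]
ft_force: [2.6, 0.9, 5.9]
gripper_width: 0.0088
grip_force: 43.7
```

```bash
python3 -c "
from h import *
go([.547,-.3125,.134],96);print(sensors.get_obs()['wrist_torque'])"
```

```text
t 7.75 pos [ 0.5469 -0.3119  0.1376] h 96.12 F [2.6 0.9 5.9] q6 [-0.68 -0.79] w 0.0088
  shift [-0.006  0.001  0.036] turn [0.006 0.005 0.004]
[ 0.09257668 -0.22034857  0.0573048 ]
```

Call:
move_arm --pt "0 0 -0.04 0 0 0.0 1" --pt "0 0 -0.04 0 0 0.25 1" --pt "0 0 -0.04 0 0 0.5 1" --pt "0 0 -0.04 0 0 0.75 1" --pt "0 0 -0.04 0 0 1 1" --newtons 60

```text
clock: 8.38
tool_pos: [0.5463, -0.3118, 0.1377]
ee_rot: [2.634, 1.707, 0.002]
ft_force: [6.1, -3.4, -5.6]
gripper_width: 0.0084
grip_force: 61.3
```

```bash
python3 -c "
from h import *
go([.547,-.3125,.1376],66);o=sensors.get_obs();print(o['wrist_torque'],o['grip_force'])"
```

```text
t 8.375 pos [ 0.5463 -0.3118  0.1377] h 65.88 F [ 6.1 -3.4 -5.6] q6 [-0.68 -0.26] w 0.0084
  shift [-0.004  0.009  0.001] turn [ 0.006  0.001 -0.004]
[-0.56725846 -0.97782637  0.06950182] 61.32569968700409
```

Call:
move_arm --pt "0 0.012 0.02 0 0 0.25 1" --pt "0 0.012 0.02 0 0 0.5 1" --pt "0 0.012 0.02 0 0 0.75 1" --pt "0 0.012 0.02 0 0 1 1"

```text
clock: 8.88
tool_pos: [0.5461, -0.3115, 0.1376]
ee_rot: [-2.988, -0.968, 0.002]
ft_force: [-1.0, 1.0, 3.9]
gripper_width: 0.0088
grip_force: 62.7
```

Call:
move_arm --pt "0 0 0 0 0 0.25 1" --pt "0 0 0 0 0 0.5 1" --pt "0 0 0 0 0 0.75 1" --pt "0 0 0 0 0 1 1"

```text
clock: 9.38
tool_pos: [0.5459, -0.3111, 0.1377]
ee_rot: [-3.136, -0.162, 0.004]
ft_force: [-1.4, 1.9, 4.0]
gripper_width: 0.0087
grip_force: 62.8
```

```bash
python3 -c "
from h import *
go([.547,-.3125,.1376],-23);o=sensors.get_obs();print(o['wrist_torque'],o['grip_force'])"
```

```text
t 9.375 pos [ 0.5459 -0.3111  0.1377] h 5.91 F [-1.4  1.9  4. ] q6 [-0.68  0.79] w 0.0087
  shift [0.01  0.015 0.001] turn [-0.002  0.005  0.964]
[0.40326219 0.26634335 0.0772822 ] 62.7924120426178
```

Call:
move_arm --pt "0 0 0 0 0 0.25 1" --pt "0 0 0 0 0 0.5 1" --pt "0 0 0 0 0 0.75 1" --pt "0 0 0 0 0 1 1"

```text
clock: 9.88
tool_pos: [0.5459, -0.3106, 0.1376]
ee_rot: [-3.07, 0.655, 0.005]
ft_force: [-1.0, 3.4, 5.5]
gripper_width: 0.0087
grip_force: 62.9
```

Call:
move_arm --pt "0 0 0 0 0 0.1 1" --pt "0 0 0 0 0 0.2 1" --pt "0 0 0 0 0 0.3 1" --pt "0 0 0 0 0 0.3 1"

```text
clock: 10.38
tool_pos: [0.546, -0.3105, 0.1376]
ee_rot: [-3.011, 0.888, 0.005]
ft_force: [-1.7, 4.1, 5.5]
gripper_width: 0.0088
grip_force: 63.0
```

```bash
python3 -c "
from h import *
go([.547,-.3125,.1376],-37);o=sensors.get_obs();print(o['wrist_torque'],o['grip_force'])"
```

```text
t 10.375 pos [ 0.546  -0.3105  0.1376] h -32.86 F [-1.7  4.1  5.5] q6 [-0.68  1.47] w 0.0088
  shift [0.019 0.012 0.   ] turn [-0.002  0.007  0.138]
[ 0.67334748  0.2095154  -0.09456906] 63.00751090049744
```

Call:
move_arm --pt "-0.008 -0.007 -0.015 0 0 0 1" --pt "-0.008 -0.007 -0.015 0 0 0.05 1" --pt "-0.008 -0.007 -0.015 0 0 0.1 1" --pt "-0.008 -0.007 -0.015 0 0 0.1 1"

```text
clock: 10.88
tool_pos: [0.546, -0.3104, 0.1377]
ee_rot: [-2.988, 0.968, 0.002]
ft_force: [1.7, 0.6, -4.5]
gripper_width: 0.0087
grip_force: 61.5
```

```bash
python3 -c "
from h import *
go([.547,-.3125,.1376],-37);o=sensors.get_obs();print(o['wrist_torque'],o['grip_force'])"
```

```text
t 10.875 pos [ 0.546  -0.3104  0.1377] h -35.92 F [ 1.7  0.6 -4.5] q6 [-0.68  1.52] w 0.0087
  shift [0.021 0.011 0.001] turn [-0.001  0.003  0.036]
[ 0.00615819 -0.36824788 -0.05985484] 61.489806175231934
```

Call:
move_arm --pt "0 0 0 0 0 0.05 1" --pt "0 0 0 0 0 0.1 1" --pt "0 0 0 0 0 0.1 1"

```text
clock: 11.25
tool_pos: [0.546, -0.3104, 0.1378]
ee_rot: [2.964, -1.041, -0.002]
ft_force: [3.4, -0.5, -9.5]
gripper_width: 0.0088
grip_force: 64.1
```

```bash
python3 -c "
from h import *
go([.547,-.3125,.1376],-37);o=sensors.get_obs();print(o['wrist_torque'],o['grip_force'])"
```

```text
t 11.25 pos [ 0.546  -0.3104  0.1378] h -38.72 F [ 3.4 -0.5 -9.5] q6 [-0.68  1.57] w 0.0088
  shift [0.021 0.01  0.002] turn [ 0.002  0.002 -0.057]
[ 0.02714304 -0.58268635  1.08984721] 64.13275837898254
```

Call:
move_arm --pt "0 0 0.02 0 0 -0.03 1" --pt "0 0 0.02 0 0 -0.03 1"

```text
clock: 11.5
tool_pos: [0.5461, -0.3104, 0.1377]
ee_rot: [-2.971, 1.021, 0.002]
ft_force: [-0.8, 3.4, -1.4]
gripper_width: 0.0085
grip_force: 62.8
```

```bash
python3 -c "
from h import *
go([.547,-.3125,.1376],-37);o=sensors.get_obs();print(o['wrist_torque'],o['grip_force'])"
```

```text
t 11.5 pos [ 0.5461 -0.3104  0.1377] h -37.95 F [-0.8  3.4 -1.4] q6 [-0.68  1.56] w 0.0085
  shift [0.02  0.011 0.001] turn [ 0.     0.002 -0.032]
[0.49018738 0.180054   0.86349954] 62.84149646759033
```

Call:
move_arm --pt "0 0 0 0 0 -0.03 1" --pt "0 0 0 0 0 -0.03 1"

```text
clock: 11.75
tool_pos: [0.5461, -0.3104, 0.1376]
ee_rot: [-2.977, 1.001, 0.001]
ft_force: [-3.4, 3.1, 2.2]
gripper_width: 0.0088
grip_force: 62.6
```

```bash
python3 -c "
from h import *
go([.547,-.3125,.1376],-37);o=sensors.get_obs();print(o['wrist_torque'],o['grip_force'])"
```

```text
t 11.75 pos [ 0.5461 -0.3104  0.1376] h -37.15 F [-3.4  3.1  2.2] q6 [-0.68  1.54] w 0.0088
  shift [0.02  0.011 0.   ] turn [-0.001  0.002 -0.005]
[0.76198468 0.51315292 0.32016311] 62.572832107543945
```

Call:
move_arm --pt "0 0 0 0 0 -0.25 1" --pt "0 0 0 0 0 -0.5 1" --pt "0 0 0 0 0 -0.75 1" --pt "0 0 0 0 0 -1 1"

```text
clock: 12.25
tool_pos: [0.5459, -0.3109, 0.1377]
ee_rot: [-3.135, 0.192, 0.001]
ft_force: [-3.2, 2.8, 2.2]
gripper_width: 0.0086
grip_force: 62.6
```

Call:
move_arm --pt "0 0 0 0 0 -0.25 1" --pt "0 0 0 0 0 -0.5 1" --pt "0 0 0 0 0 -0.75 1" --pt "0 0 0 0 0 -1 1"

```text
clock: 12.75
tool_pos: [0.546, -0.3113, 0.1376]
ee_rot: [3.078, 0.626, -0.001]
ft_force: [-3.5, 1.2, 1.3]
gripper_width: 0.0085
grip_force: 62.5
```

Call:
move_arm --pt "0 0 0 0 0 -0.25 1" --pt "0 0 0 0 0 -0.5 1" --pt "0 0 0 0 0 -0.75 1" --pt "0 0 0 0 0 -1 1" --pt "0 0 0 0 0 -1 1"

```text
clock: 13.38
tool_pos: [0.5463, -0.3117, 0.1376]
ee_rot: [2.813, 1.394, -0.0]
ft_force: [-2.4, 1.5, 1.7]
gripper_width: 0.0087
grip_force: 62.4
```

```bash
python3 -c "
from h import *
go([.546,-.3104,.1376],53.2);o=sensors.get_obs();print(o['wrist_torque'],o['grip_force'])
im=cams.snapshot('wrist');np.save('w4.npy',o,allow_pickle=True);cv2.imwrite('pics/w4.png',im[:,:,::-1])"
```

```text
t 13.375 pos [ 0.5463 -0.3117  0.1376] h 52.73 F [-2.4  1.5  1.7] q6 [-0.68 -0.03] w 0.0087
  shift [ 0.009 -0.01   0.   ] turn [ 0.003  0.002 -0.016]
[0.09383116 0.5690997  0.04069623] 62.399479150772095
```

View pics/w4.png

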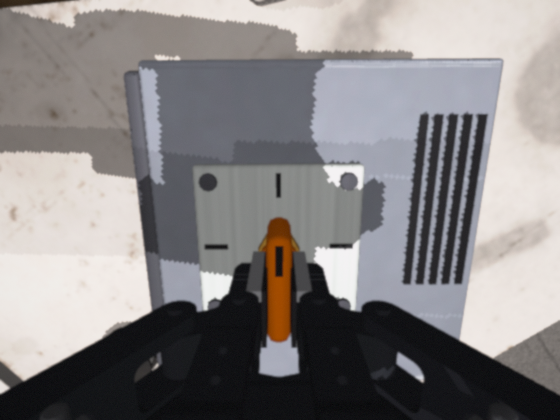

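The black line on the wing (278,262) lines up with the quarter tick (278,185). The drawer panel is flush at the left. I'll make a half-degree trim, then hand in.

Call:
move_arm --pt "0 0 0 0 0 -0.015 1" --pt "0 0 0 0 0 -0.015 1" --pt "0 0 0 0 0 -0.015 1"

```text
clock: 13.8
tool_pos: [0.5463, -0.3116, 0.1377]
ee_rot: [2.806, 1.409, -0.001]
ft_force: [-4.7, -2.2, 4.9]
gripper_width: 0.0089
grip_force: 62.7
```

```bash
python3 -c "
from h import *
from plant import job
go([.546,-.3104,.1376],53.2);print(job.hand_in())"
```

```text
t 13.8 pos [ 0.5463 -0.3116  0.1377] h 53.34 F [-4.7 -2.2  4.9] q6 [-0.68 -0.04] w 0.0089
  shift [ 0.008 -0.01   0.   ] turn [0.003 0.003 0.005]
the job is handed in; nothing more can be done
None
```

I pushed the drawer home, seated the thumbscrew (torque rose to about 1.1 N m), backed it off 90° to within about a degree, and handed the job in at 13.8 s still gripping it, with the bottle, spool and brick untouched.

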